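# Blow off a fossil limb bone with the two-stage air gun

### The job

Swing the bench blow gun round on its post until the nozzle points at the middle of the limb bone in its plaster jacket, not at the ammonite. Press the orange lever lightly down to its pressure point and give the bone about a second of gentle air, then press on through the pressure point and keep full air on the bone for about two seconds. Let the lever come right up again, leave the gun pointing at the bone, and do not touch or shift the fossils or knock the other things about.

Things in the scene. Friction and masses are not known exactly. Their poses are not given: they have to be found in the camera images.
- stand: Fixed stand of the blow gun: steel foot plate 100 x 100 x 12 mm on the bench and a round post; origin on the post's vertical axis at bench level. The gun swivels about this axis. Behind the foot (its own -x) a thin copper feed pipe runs along the bench to a grey regulator (46 x 46 mm, 82 mm high, 200 mm from the post axis).
- gun (a joint): Swivel angle of the gun about the post's axis, rad, counter-clockwise seen from above, -1.0 to 1.75; at 0 the nozzle points along the stand's own +x. It stays where it is left; moving it takes about 0.25 N m (2 to 3 N sideways at the tube).
- nozzle (a point): Point at the tip of the gun's nozzle, 190 mm horizontally from the post axis, 128 mm above the bench. Its x axis is the level direction in which the gun points (straight out from the post axis), y to the gun's left, z up. The dark gun body with orange lever is about 300 mm long from rear cap to tip and passes over the post.
- tube (a point): Point on the axis of the straight steel nozzle tube (10 mm diameter, level, free between 75 and 150 mm from the post axis), 120 mm from the post axis and 148 mm above the bench: a good place to push the gun round from the side. Nothing but the tube is near it. Same axes as the nozzle.
- lever_pad (a point): Middle of the top of the thumb pad (40 mm along the gun x 24 mm wide) at the free rear end of the orange lever on top of the gun, 58 mm from the post axis on the side away from the nozzle, 201 mm above the bench when released. The lever's hinge is 94 mm further towards the nozzle. Pressed down, the pad sinks 13 mm in the first stage and 12 mm more in the second; it springs back when released.
- first_stage (a joint): First-stage travel of the lever, rad: 0 released, 0.14 at the pressure point (gentle air from about half of it). Force at the pad: 2 N at first, 4 N at the end of this stage; there the lever stops firmly until the force reaches about 9 N.
- second_stage (a joint): Further travel of the lever past the pressure point, rad: 0 up to the pressure point, 0.13 fully down (full air). Force at the pad: it starts to yield at about 9 N and takes about 12 N at the bottom stop.
- limb_bone: Brown-grey fossil limb bone with cream bands, 195 mm long, lying in a white plaster half jacket 190 x 86 mm, 85 mm high in all, loose on the steel floor sheet (6 mm) of the extraction hood. Origin under its middle, x along the bone.
- ammonite: Brown coiled ammonite on a flat piece of grey rock, 130 x 120 x 50 mm, loose on the same floor sheet; bystander. Origin under its middle.
- hood: Fixed grey extraction hood, 560 mm wide and 211 mm high, origin on the bench in the middle of its mouth; mouth and floor sheet (180 mm deep, 6 mm thick) to its own +y, box and duct to its -y.
- resin_bottle: Amber bottle with black cap, 64 mm diameter, 140 mm high, standing loose on the bench; bystander.
- tape_roll: Brown roll of tape lying flat, 96 mm diameter, 55 mm high, loose on the bench; bystander.
- brush: Dusting brush 180 mm long lying loose on the bench; bystander.

How it is judged:
By the outcome, as a careful person would: the job done as asked, in the order asked, and still so for the second after the job is handed in, with the robot touching nothing.
It also fails if it takes over 54 s, if anything falls off the work surface, if the arm or the gripper's body presses on something with over 40 N, if the wrist force passes 120 N, or if a joint passes its speed limit or range.

### The arm

A 7-joint arm with a two-finger parallel gripper is mounted at the origin on the work surface. World frame = base frame: x ahead of the robot, y to its left, z up, the work surface at z = 0. Lengths are in m, angles in rad, forces in N, time in s.
With the tool pointing down it reaches from about 0.4 to 0.9 m from the base axis. Payload 5.5 kg.
Tool frame: the origin (TCP) lies midway between the tips of the shut fingers; the grasp point (between the pads) lies 19 mm behind it; z points along the fingers, y is the line along which they close (so a half turn about z gives the same grasp; the last joint's range is limited). The gripper opens to 92 mm and grips with 3 to 60 N. Pads are 19 mm wide; open, the fingers measure 130 mm over their backs; the gripper's body (75 mm by 190 mm) begins 47 mm behind the grasp point.
Start: joints at [-1.062, 0.501, -0.427, 1.55, 0.221, 1.138, -0.21], TCP at [0.158, 0.63, 0.227] pointing down, gripper open.
Joint ranges: [-2.88, 2.88], [-0.31, 2.03], [-1.54, 1.56], [0.2, 2.42], [-1.41, 4.55], [0.19, 2.02], [-2.57, 2.57]. Speed limits (rad/s): [2.57, 2.57, 3.14, 3.14, 3.14, 3.14, 3.14].

### API

Orientations are given as a unit quaternion [x, y, z, w].
In Python, from cell import arm, cams, job_done gives the robot as it stands (arm), with the cameras (cams) and the job as plain functions.
- The arm moves only by the shell command python3 steer.py 'ROWS' [FORCE]. ROWS is rows parted by semicolons, their numbers by spaces, 1 to 20 of them, each of 7 numbers: dx, dy, dz in m, then a rotation vector rx, ry, rz in rad, then the finger opening in m; each row is the pose to reach, as a shift and turn from the pose commanded when the command began, along the tool's axes at that moment; what a row does not reach only later rows make up. A row lasts 1/12 s, in which the tool goes at most 0.0417 m and 0.125 rad, less where a joint would pass 70% of its speed; a pose out of reach is approached as far as the arm can. The fingers move at their own pace and stop on an object; FORCE is the grip in N (left out, the last holds). Time passes only in rows, so rows that do not move let the fingers close. It prints the time, the measured TCP pose, the force, the opening and the grip force at its end.
- arm.sense(): the state, without advancing time (a new reading comes with each control period).
- cams.camera(name): name is "scene" or "top"; returns a dict with "img" (420x560x3 uint8, red, green, blue), "intrinsics" (3x3 intrinsics, pixels), "pose" (4x4, takes a point from camera to world coordinates). Camera axes: x right, y up, looking along -z (the intrinsics and any distortion apply to the point x, -y, -z); pixel columns grow to the right and rows downward; lengths in m; the calibration is good to about 2 mm. A picture is of the moment at which its call begins. There is no depth.
- job_done(): hands the job in; it is judged then, once.
The state is a dict: "time": time; "qpos": joint angles; "qd": joint speeds; "tau": joint torques, N m; "eef_pos": TCP position; "tool_rot": TCP orientation; "wrist_force": force on the tool from outside, world axes, zero at the start; "moment": the same for the moment, N m; "gripper_width": finger opening in m; "finger_force": force on a finger pad.
Only numpy, scipy, OpenCV 4.12 (cv2) and the standard library are available. Lean on these libraries where they do the work, as an engineer would, in place of code of your own. Each camera call takes 0.05 s, during which the arm holds its last target. There are 200 camera calls.

## Working session

There is one attempt and no reset: what is moved stays moved. The work goes in short steps, Python scripts to look and compute and a shell command to move; the robot and the scene stay as the last step left them, time stands still between calls to the robot, and variables do not carry over. Pictures are saved under pics/ and viewed, at most 10 in all, crops included, and the job is handed in when it is done.

```bash
ls; mkdir -p pics; python3 - <<'E'
from cell import arm, cams, job_done
import cv2,numpy as np
for n in("scene","top"):
    c=cams.camera(n);cv2.imwrite(f"pics/{n}0.png",c["img"][:,:,::-1])
    print(n,c.keys(),c["intrinsics"].tolist(),np.round(c["pose"],4).tolist())
s=arm.sense();print(s)
E
```

```text
cell.py
pics
steer.py
scene dict_keys(['img', 'intrinsics', 'pose']) [[392.33722113385625, 0.0, 273.518091068101], [0.0, 392.33722113385625, 215.47229433934925], [0.0, 0.0, 1.0]] [[-0.1612, -0.6205, 0.7675, 1.2821], [0.9869, -0.0932, 0.1319, 0.1093], [-0.0103, 0.7786, 0.6274, 0.7359], [0.0, 0.0, 0.0, 1.0]]
top dict_keys(['img', 'intrinsics', 'pose']) [[432.02717593773565, 0.0, 284.65585952061525], [0.0, 432.02717593773565, 209.30987492428235], [0.0, 0.0, 1.0]] [[-0.0273, 0.998, -0.0569, 0.4531], [-0.9996, -0.0268, 0.0093, 0.0041], [0.0078, 0.0571, 0.9983, 1.337], [0.0, 0.0, 0.0, 1.0]]
{'time': 0.1, 'qpos': array([-1.06182823,  0.50177637, -0.42682885,  1.55136069,  0.22081356,
        1.13828102, -0.21032262]), 'qd': array([-4.40882035e-04, -7.83283704e-04,  8.17466244e-05, -2.37180490e-03,
       -1.12148446e-03,  9.04694840e-04,  9.34880844e-04]), 'tau': array([-1.24178105e-02, -5.67862809e+01, -5.83870813e+00, -2.79913133e+01,
       -6.89018983e-02,  2.40415859e-02,  3.96851055e-05]), 'eef_pos': array([0.15801749, 0.62984402, 0.22576364]), 'tool_rot': array([ 1.22548587e-01,  9.92462122e-01, -8.71923751e-04, -1.41435645e-04]), 'wrist_force': array([-0.34888625, -0.66014939, -0.10964883]), 'moment': array([ 0.07800329,  0.01758361, -0.02549531]), 'finger_force': 0.0, 'gripper_width': 0.09190818732864141}
```

View pics/scene0.png

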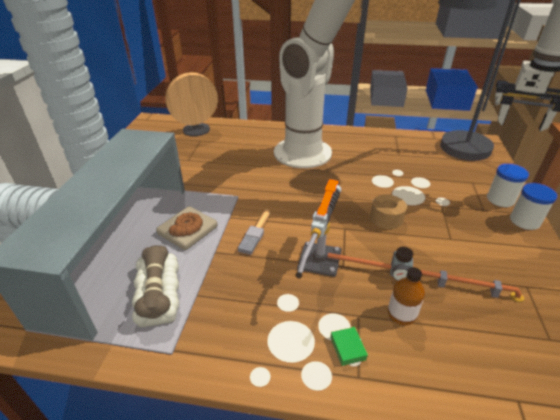

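View pics/top0.png

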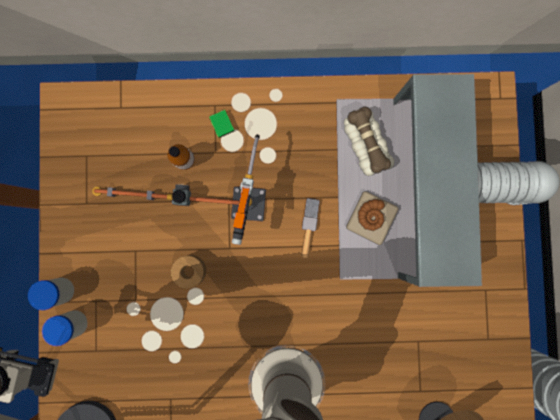

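```bash
cat > h.py <<'E'
import cv2,numpy as np
from cell import arm, cams, job_done
def cast(c,u,v,z):
    P=np.array(c["pose"]);K=c["intrinsics"]
    d=P[:3,:3]@np.array([(u-K[0,2])/K[0,0],-(v-K[1,2])/K[1,1],-1]);o=P[:3,3]
    return o+d*(z-o[2])/d[2]
def proj(c,p):
    P=np.array(c["pose"]);q=P[:3,:3].T@(np.array(p)-P[:3,3]);K=c["intrinsics"]
    return np.round([K[0,2]-K[0,0]*q[0]/q[2],K[1,2]+K[1,1]*q[1]/q[2]],1)
E
python3 - <<'E'
import cv2
a=cv2.imread("pics/top0.png")
cv2.imwrite("pics/t1.png",cv2.resize(a[90:250,215:415],None,fx=3.75,fy=3.75,interpolation=cv2.INTER_CUBIC))
b=cv2.imread("pics/scene0.png")
cv2.imwrite("pics/s1.png",cv2.resize(b[170:330,130:350],None,fx=3.5,fy=3.5,interpolation=cv2.INTER_CUBIC))
E
```

```text
(no output)
```

View pics/t1.png

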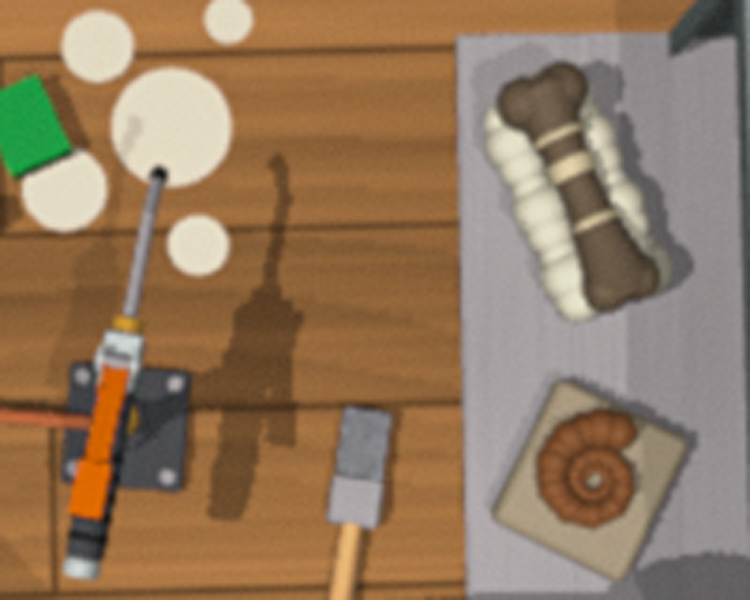

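View pics/s1.png

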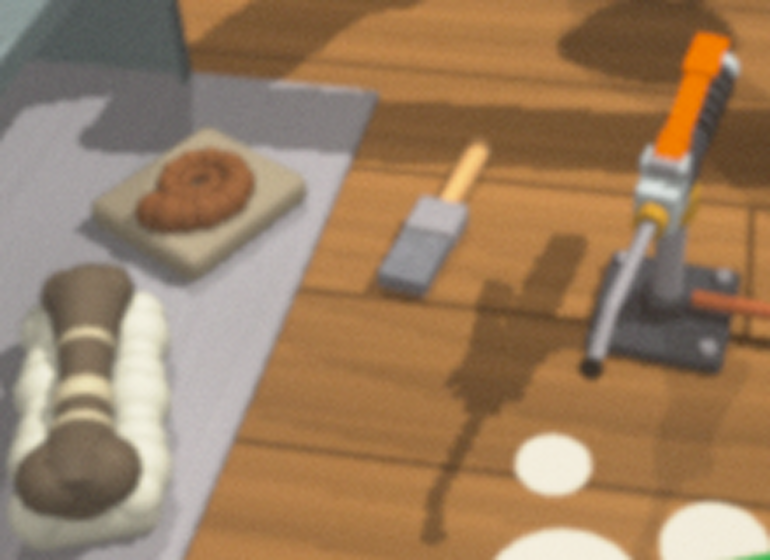

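```bash
python3 - <<'E'
from h import *
c=cams.camera("top");s=cams.camera("scene")
T=lambda u,v,z:cast(c,215+(u+.5)/3.75-.5,90+(v+.5)/3.75-.5,z)
S=lambda u,v,z:cast(s,130+(u+.5)/3.5-.5,170+(v+.5)/3.5-.5,z)
st=np.mean([T(*p,.012) for p in((83,375),(176,383),(166,477),(72,468))],0)
st2=np.mean([S(*p,.012) for p in((622,262),(722,278),(708,347))][::2],0)
noz=T(159,173,.128);pad=T(93,488,.201)
e1,e2=T(540,80,.06),T(625,298,.06)
print("stand",st,st2,np.linalg.norm(T(83,375,.012)-T(176,383,.012)))
b=T(581,188,.065);b2=(S(80,270,.06)+S(78,500,.06))/2
print("noz",noz,S(592,368,.128),np.linalg.norm((noz-st)[:2]),"pad",pad,S(702,60,.201),np.linalg.norm((pad-st)[:2]))
print("bone",b,b2,"len",np.linalg.norm(e1-e2))
reg=T(-131,395,.082)
an=lambda d:np.arctan2(d[1],d[0])
print("ang noz",an(noz-st),an(st-pad),an(noz-pad),"bone",an(b-st),an(b2-st),np.linalg.norm((b-st)[:2]))
print("tube",st[:2]+.12*(noz-st)[:2]/np.linalg.norm((noz-st)[:2]))
from scipy.spatial.transform import Rotation as R
print(R.from_quat(arm.sense()["tool_rot"]).as_matrix().round(3))
E
cat >> h.py <<'E'
from scipy.spatial.transform import Rotation as R
def delta(p,yaw):  # yaw = world azimuth of tool y, tool down
    s=arm.sense();Q=R.from_quat(s["tool_rot"]);M=Q.as_matrix()
    y=np.array([np.cos(yaw),np.sin(yaw),0]);z=np.array([0,0,-1.]);T=np.c_[np.cross(y,z),y,z]
    return np.round(np.r_[M.T@(np.array(p)-s["eef_pos"]),R.from_matrix(M.T@T).as_rotvec()],4)
E
python3 -c "
from h import *
print(delta([.6715,.079,.235],1.37))"
```

```text
[-6.321e-01 -4.096e-01 -8.500e-03 -1.200e-03 -1.000e-04 -4.500e-02]
```

```bash
r="-0.632 -0.41 -0.009 -0.001 0 -0.045 0.04"; python3 steer.py '-0.316 -0.205 -0.009 -0.001 0 -0.045 0.04;-0.632 -0.41 -0.009 -0.001 0 -0.045 0.04;-0.632 -0.41 -0.009 -0.001 0 -0.045 0.04;-0.632 -0.41 -0.009 -0.001 0 -0.045 0.04;-0.632 -0.41 -0.009 -0.001 0 -0.045 0.04;-0.632 -0.41 -0.009 -0.001 0 -0.045 0.04;-0.632 -0.41 -0.009 -0.001 0 -0.045 0.04;-0.632 -0.41 -0.009 -0.001 0 -0.045 0.04;-0.632 -0.41 -0.009 -0.001 0 -0.045 0.04;-0.632 -0.41 -0.009 -0.001 0 -0.045 0.04;-0.632 -0.41 -0.009 -0.001 0 -0.045 0.04;-0.632 -0.41 -0.009 -0.001 0 -0.045 0.04;-0.632 -0.41 -0.009 -0.001 0 -0.045 0.04;-0.632 -0.41 -0.009 -0.001 0 -0.045 0.04;-0.632 -0.41 -0.009 -0.001 0 -0.045 0.04;-0.632 -0.41 -0.009 -0.001 0 -0.045 0.04;-0.632 -0.41 -0.009 -0.001 0 -0.045 0.04;-0.632 -0.41 -0.009 -0.001 0 -0.045 0.04;-0.632 -0.41 -0.009 -0.001 0 -0.045 0.04;-0.632 -0.41 -0.009 -0.001 0 -0.045 0.04'
python3 -c "
from h import *
print(delta([.6715,.079,.135],1.37))"
```

```text
time: 1.87
eef_pos: [0.6729, 0.0741, 0.2347]
tool_rot: [0.104, 0.995, -0.0, -0.0]
wrist_force: [-0.2, 0.6, -0.5]
gripper_width: 0.0402
finger_force: 0.0
[ 0.0023  0.0046  0.0997 -0.001  -0.     -0.0068]
```

```bash
python3 steer.py '0.002 0.004 0.03 0 0 0 0.04;0.002 0.004 0.062 0 0 0 0.04;0.002 0.004 0.062 0 0 0 0.04'
python3 -c "
from h import *
print(delta([.6715,.079,.135],1.37))
c=cams.camera('scene');i=c['img'][:,:,::-1]
cv2.imwrite('pics/s2.png',cv2.resize(i[120:320,180:400],None,fx=3,fy=3))"
```

```text
time: 2.12
eef_pos: [0.6648, 0.085, 0.167]
tool_rot: [0.099, 0.995, -0.0, -0.006]
wrist_force: [-2.4, -1.1, -1.9]
gripper_width: 0.04
finger_force: 0.0
[-0.0081 -0.0045  0.032  -0.0016 -0.0112  0.0028]
```

View pics/s2.png

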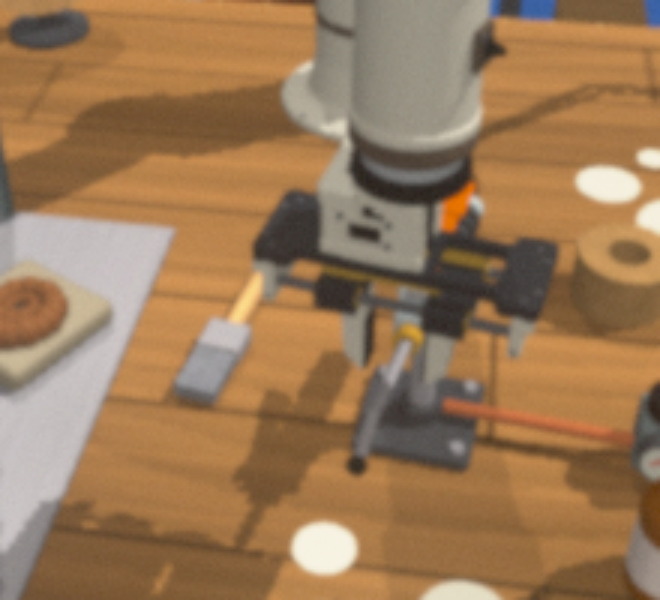

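```bash
python3 steer.py '0 0 0.015 0 0 0 0.04;0 0 0.03 0 0 0 0.04;0 0 0.033 0 0 0 0.04;0 0 0.033 0 0 0 0.04;0 0 0.033 0 0 0 0.04'
python3 -c "
from h import *
s=np.array([.549,.104])
for a in (-.2,-.35,-.5,-.65,-.8,-.95,-1.1,-1.135): print(a,delta([*(s+.125*np.array([np.cos(a),np.sin(a)])),.135],a+np.pi/2))"
```

```text
time: 2.58
eef_pos: [0.6709, 0.0841, 0.1424]
tool_rot: [0.1, 0.995, 0.001, 0.001]
wrist_force: [-0.5, -0.3, -0.3]
gripper_width: 0.0399
finger_force: 0.0
-0.2 [-0.0016 -0.0047  0.0074  0.0018  0.0015 -0.0002]
-0.35 [-0.0002 -0.0234  0.0074  0.0019  0.0014  0.1498]
-0.5 [ 0.004  -0.0417  0.0073  0.002   0.0012  0.2998]
-0.65 [ 0.0108 -0.0591  0.0073  0.0021  0.0011  0.4498]
-0.8 [ 0.0202 -0.0753  0.0072  0.0022  0.0009  0.5998]
-0.95 [ 0.0319 -0.0899  0.0072  0.0022  0.0008  0.7498]
-1.1 [ 4.570e-02 -1.026e-01  7.200e-03  2.300e-03  6.000e-04  8.998e-01]
-1.135 [ 4.920e-02 -1.053e-01  7.100e-03  2.300e-03  6.000e-04  9.348e-01]
```

```bash
python3 steer.py '-0.001 -0.005 0.005 0 0 0 0.014;-0.001 -0.005 0.005 0 0 0 0.014;-0.001 -0.012 0.006 0 0 0.06 0.014;-0.0005 -0.02 0.006 0 0 0.12 0.014;0.0005 -0.0271 0.006 0 0 0.18 0.014;0.002 -0.0345 0.006 0 0 0.24 0.014;0.004 -0.0417 0.006 0 0 0.3 0.014;0.0065 -0.0488 0.006 0 0 0.36 0.014;0.0095 -0.0558 0.006 0 0 0.42 0.014;0.0126 -0.0625 0.006 0 0 0.48 0.014;0.0163 -0.069 0.006 0 0 0.54 0.014;0.0202 -0.0753 0.006 0 0 0.6 0.014;0.0247 -0.0815 0.006 0 0 0.66 0.014;0.0295 -0.0872 0.006 0 0 0.72 0.014;0.0345 -0.0925 0.006 0 0 0.78 0.014;0.04 -0.0976 0.006 0 0 0.84 0.014;0.0457 -0.1026 0.006 0 0 0.9 0.014;0.0485 -0.1048 0.006 0 0 0.928 0.014;0.0485 -0.1048 0.006 0 0 0.928 0.014;0.0485 -0.1048 0.006 0 0 0.928 0.014'
```

```text
time: 4.25
eef_pos: [0.602, -0.0099, 0.1351]
tool_rot: [0.534, 0.845, 0.0, 0.0]
wrist_force: [-0.2, 0.2, 0.5]
gripper_width: 0.0141
finger_force: 0.0
```

```bash
python3 steer.py '0 0 0 0 0 0 0.06;0 0 -0.03 0 0 0 0.06;0 0 -0.07 0 0 0 0.06;-0.04 0 -0.1 0 0 0 0.04;-0.08 0 -0.1 0 0 0 0.04;-0.12 0 -0.1 0 0 0 0.03;-0.16 0 -0.1 0 0 0 0.02;-0.2 0 -0.1 0 0 0 0.01;-0.2 0 -0.1 0 0 0 0.0;-0.2 0 -0.1 0 0 0 0.0;-0.2 0 -0.1 0 0 0 0.0'
python3 -c "
from h import *
i=np.hstack([cv2.resize(cams.camera(n)['img'][y:y+150,x:x+200,::-1],None,fx=k,fy=k,interpolation=cv2.INTER_CUBIC) for n,x,y,k in(('top',215,90,4),)])
cv2.imwrite('pics/t3.png',i)
i=cams.camera('scene')['img'][:,:,::-1];cv2.imwrite('pics/s3.png',cv2.resize(i[150:310,130:350],None,fx=3.5,fy=3.5,interpolation=cv2.INTER_CUBIC))"
```

```text
time: 5.17
eef_pos: [0.6871, -0.1903, 0.2336]
tool_rot: [0.535, 0.845, 0.001, -0.001]
wrist_force: [-0.1, 1.3, 0.2]
gripper_width: 0.0045
finger_force: 0.0
```

View pics/t3.png

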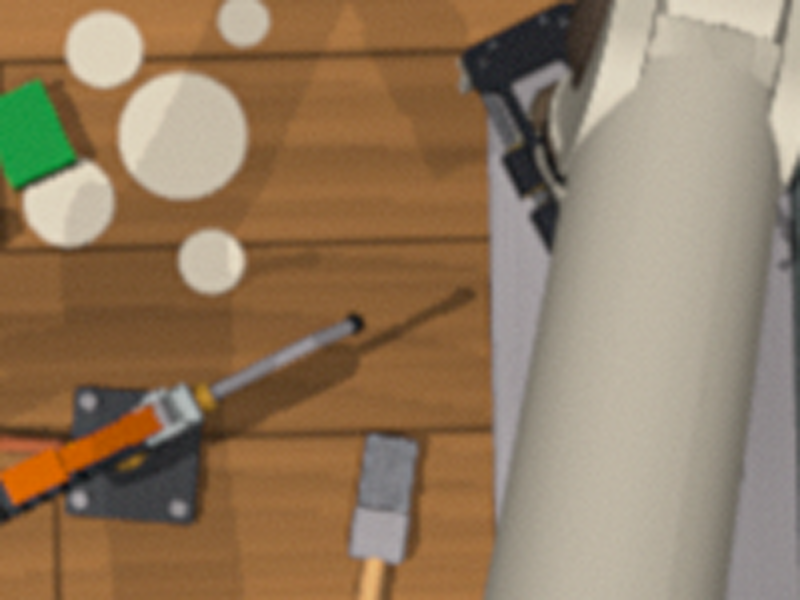

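View pics/s3.png

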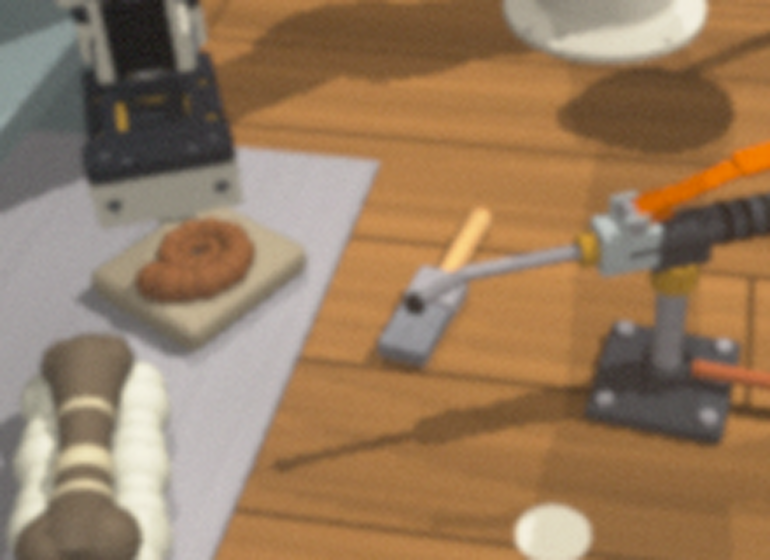

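```bash
python3 - <<'E'
from h import *
c=cams.camera("top");s=cams.camera("scene")
T=lambda u,v,z:cast(c,215+(u+.5)/4-.5,90+(v+.5)/4-.5,z)
S=lambda u,v,z:cast(s,130+(u+.5)/3.5-.5,150+(v+.5)/3.5-.5,z)
n1=T(355,324,.128);n2=S(415,302,.128);t=T(212,392,.148);t2=S(580,249,.148);pad=T(34,475,.201)
B=np.mean([T(*p,.012) for p in((88,401),(192,409),(179,508),(79,498))],0)
S4=np.mean([S(*p,.012) for p in((626,327),(725,346),(709,415),(604,398))],0)
an=lambda d:np.arctan2(d[1],d[0])
print("noz",n1,n2,"stand",B,S4,"pad",pad)
print("r",np.linalg.norm((n1-B)[:2]),np.linalg.norm((n2-S4)[:2]),np.linalg.norm((pad-B)[:2]))
b1=np.array([.7263,-.2665,0]);b2=np.array([.7197,-.2734,0])
print("top: gun",an(n1-B),an(t-B),an(n1-pad),"bone",an(b1-B),an(b1-n1)); print("scene: gun",an(n2-S4),an(t2-S4),"bone",an(b2-S4),an(b2-n2))
E
```

```text
noz [ 0.62969778 -0.06294271  0.128     ] [ 0.62197597 -0.0643952   0.128     ] stand [0.55064916 0.10299824 0.012     ] [0.54269843 0.10343912 0.012     ] pad [0.52460127 0.15525671 0.201     ]
r 0.1838071922394634 0.18561597132325328 0.05839040793997377
top: gun -1.126234073009472 -1.1180291871746102 -1.121933352334751 bone -1.127040719372932 -1.1276987597234445
scene: gun -1.1295075100141585 -1.1023844443823145 bone -1.1316806834313704 -1.133428996391786
```

```bash
python3 -c "
from h import *
print(arm.sense()['eef_pos'],delta([.5225,.156,.230],.445))"
```

```text
[ 0.68750363 -0.18824038  0.23472091] [ 3.817e-01 -8.000e-04  5.300e-03  1.200e-03 -1.500e-03 -1.000e-04]
```

```bash
python3 steer.py '0.04 0 0 0 0 0 0;0.08 0 0 0 0 0 0;0.12 0 0 0 0 0 0;0.16 0 0 0 0 0 0;0.2 0 0 0 0 0 0;0.24 0 0 0 0 0 0;0.28 0 0 0 0 0 0;0.32 0 0 0 0 0 0;0.36 0 0 0 0 0 0;0.382 -0.001 0.005 0 0 0 0;0.382 -0.001 0.005 0 0 0 0;0.382 -0.001 0.005 0 0 0 0;0.382 -0.001 0.005 0 0 0 0;0.382 -0.001 0.005 0 0 0 0;0.382 -0.001 0.005 0 0 0 0'
python3 -c "
from h import *
print(arm.sense()['eef_pos'],delta([.5225,.156,.206],.445))"
```

```text
time: 6.62
eef_pos: [0.5238, 0.1529, 0.23]
tool_rot: [0.536, 0.844, 0.0, 0.0]
wrist_force: [-0.1, 0.1, 0.3]
gripper_width: 0.0005
finger_force: 0.0
[0.52378563 0.15286041 0.2299622 ] [ 0.0034  0.0001  0.024   0.001  -0.0002 -0.0055]
```

```bash
python3 steer.py '0.003 0 0.012 0 0 0 0;0.003 0 0.022 0 0 0 0;0.003 0 0.024 0 0 0 0;0.003 0 0.024 0 0 0 0;0.003 0 0.024 0 0 0 0;0.003 0 0.024 0 0 0 0'; python3 steer.py '0 0 0.003 0 0 0 0;0 0 0.006 0 0 0 0;0 0 0.006 0 0 0 0;0 0 0.006 0 0 0 0'
```

```text
time: 7.12
eef_pos: [0.5222, 0.1569, 0.2061]
tool_rot: [0.535, 0.845, 0.001, -0.0]
wrist_force: [-0.1, 0.7, 0.5]
gripper_width: 0.0006
finger_force: 0.0
time: 7.45
eef_pos: [0.5221, 0.1574, 0.1999]
tool_rot: [0.535, 0.845, 0.001, 0.0]
wrist_force: [0.2, 0.8, 1.2]
gripper_width: 0.0004
finger_force: 0.8
```

```bash
python3 steer.py '0 0 0.006 0 0 0 0;0 0 0.012 0 0 0 0;0 0 0.012 0 0 0 0'; python3 steer.py '0 0 0.002 0 0 0 0;0 0 0.002 0 0 0 0'
```

```text
time: 7.7
eef_pos: [0.5221, 0.158, 0.1874]
tool_rot: [0.535, 0.845, 0.001, -0.0]
wrist_force: [-0.1, 2.8, 5.3]
gripper_width: 0.0008
finger_force: 2.4
time: 7.87
eef_pos: [0.5221, 0.1582, 0.1863]
tool_rot: [0.535, 0.845, 0.001, -0.0]
wrist_force: [-1.6, 2.5, 9.8]
gripper_width: 0.0006
finger_force: 4.8
```

```bash
python3 steer.py '0 0 -0.001 0 0 0 0;0 0 -0.001 0 0 0 0'
```

```text
time: 8.03
eef_pos: [0.5221, 0.158, 0.1873]
tool_rot: [0.535, 0.845, 0.001, -0.0]
wrist_force: [0.1, 2.6, 6.1]
gripper_width: 0.0004
finger_force: 3.0
```

```bash
python3 steer.py '0 0 0 0 0 0 0;0 0 0 0 0 0 0;0 0 0 0 0 0 0;0 0 0 0 0 0 0;0 0 0 0 0 0 0;0 0 0 0 0 0 0;0 0 0 0 0 0 0'; python3 steer.py '0 0 0.007 0 0 0 0;0 0 0.014 0 0 0 0;0 0 0.014 0 0 0 0'
```

```text
time: 8.62
eef_pos: [0.5221, 0.1581, 0.1873]
tool_rot: [0.535, 0.845, 0.001, -0.0]
wrist_force: [-0.8, 1.9, 6.6]
gripper_width: 0.0006
finger_force: 3.1
time: 8.87
eef_pos: [0.5222, 0.1593, 0.1743]
tool_rot: [0.534, 0.845, 0.002, -0.0]
wrist_force: [-5.6, 2.9, 18.6]
gripper_width: 0.0004
finger_force: 9.1
```

```bash
python3 steer.py '0 0 -0.0007 0 0 0 0;0 0 -0.0007 0 0 0 0'
```

```text
time: 9.03
eef_pos: [0.522, 0.1591, 0.175]
tool_rot: [0.534, 0.845, 0.002, -0.0]
wrist_force: [-3.5, 3.3, 12.2]
gripper_width: 0.0001
finger_force: 6.4
```

```bash
python3 steer.py '0 0 0.0004 0 0 0 0;0 0 0.0004 0 0 0 0;0 0 0.0004 0 0 0 0;0 0 0.0004 0 0 0 0;0 0 0.0004 0 0 0 0;0 0 0.0004 0 0 0 0;0 0 0.0004 0 0 0 0;0 0 0.0004 0 0 0 0;0 0 0.0004 0 0 0 0;0 0 0.0004 0 0 0 0;0 0 0.0004 0 0 0 0;0 0 0.0004 0 0 0 0;0 0 0.0004 0 0 0 0;0 0 0.0004 0 0 0 0;0 0 0.0004 0 0 0 0;0 0 0.0004 0 0 0 0;0 0 0.0004 0 0 0 0;0 0 0.0004 0 0 0 0;0 0 0.0004 0 0 0 0;0 0 0.0004 0 0 0 0'; python3 steer.py '0 0 0 0 0 0 0;0 0 -0.03 0 0 0 0;0 0 -0.06 0 0 0 0;0 0 -0.09 0 0 0 0;0.04 0 -0.1 0 0 0 0;0.08 0 -0.1 0 0 0 0;0.12 0 -0.1 0 0 0 0;0.12 0 -0.1 0 0 0 0;0.12 0 -0.1 0 0 0 0;0.12 0 -0.1 0 0 0 0'
python3 -c "
from h import *
cv2.imwrite('pics/t4.png',cv2.resize(cams.camera('top')['img'][90:240,215:415,::-1],None,fx=4,fy=4,interpolation=cv2.INTER_CUBIC))"
```

```text
time: 10.7
eef_pos: [0.522, 0.1592, 0.1747]
tool_rot: [0.534, 0.845, 0.002, -0.0]
wrist_force: [-4.1, 3.5, 14.8]
gripper_width: -0.0
finger_force: 7.2
time: 11.53
eef_pos: [0.4702, 0.2648, 0.2723]
tool_rot: [0.535, 0.845, -0.001, -0.0]
wrist_force: [0.1, -0.6, -0.3]
gripper_width: 0.0005
finger_force: 0.0
```

View pics/t4.png

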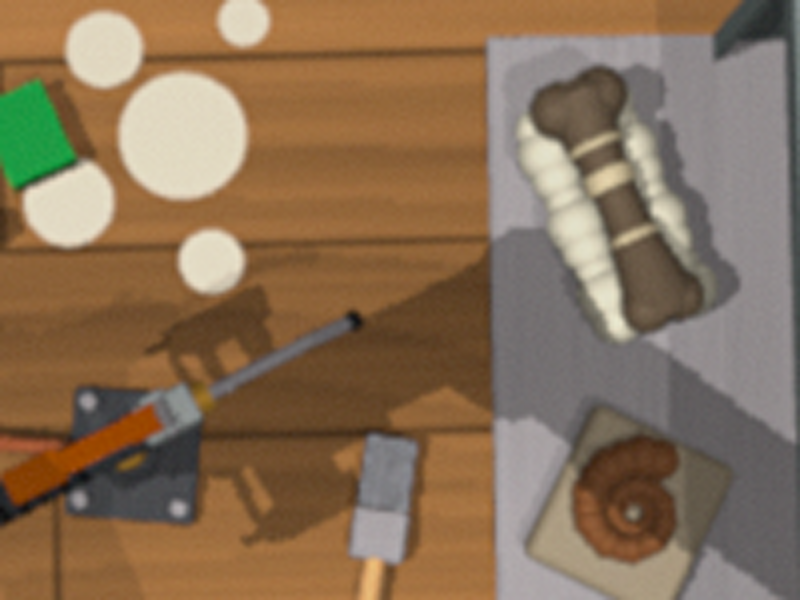

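The gun still points at the bone: the nozzle is at (354,321) and was at (355,324) before the press. The bone and ammonite haven't shifted, the lever is up, and the arm is clear.

```bash
python3 -c "
from cell import arm, cams, job_done
print(job_done())"
```

```text
the job is handed in; nothing more can be done
None
```

I handed the job in at about 11.6 s: the gun was swung to the middle of the bone and given about 1 s of gentle air, then about 2 s of full air. The lever was then released, the gun left on the bone, and the fossils, gun and brush looked undisturbed in the last picture; the bottle and tape roll were outside its frame.

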